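# Mount the panel lamp on its stand

### The job

Lift the small panel lamp out of the wooden parking block and set its stud into the tight socket of the lamp stand: lean the lamp over by roughly 20 degrees, put the low edge of the stud into the socket first, then straighten it there and slide it down gently until it is fully home with its shoulder on the socket. Let go of it, use only light force, and leave the can, the jar, the pot and the brush where they are.

Things in the scene. Friction and masses are not known exactly. Their poses are not given: they have to be found in the camera images.
- lamp_center (a point): Loose LED panel lamp, about 0.3 kg, upright. This point is the centre of its flat panel: 90 mm wide (own x), 16 thick (own y), 44 high (own z, up). Under it a round shoulder, 34 diameter, 5 high, then a round steel stud, 20 diameter, 32 long. Panel's lower edge 22 below this point, shoulder's underside 27 below, stud's foot 59 below. Grip it here from above, across the thickness.
- lamp_foot (a point): The centre of the flat foot of the lamp's stud, on its axis, 59 mm under lamp_center; z runs up the stud. The foot's edge has a 1 mm chamfer. A grip of about 50 N, at lamp_center or up to 3 mm above it, holds the lamp steadily; the hold gives a little under side loads of several newtons, so the lamp can shift or turn slightly between the fingers when the stud is pushed.
- rack: Fixed wooden parking block, 90 x 90 x 50 mm high, origin at the centre of its underside. The lamp's stud stands loosely in its central 28 mm hole (clear through), the shoulder resting on the top; lift it straight up by more than 32 mm to clear it.
- stand: Fixed lamp-stand foot: cast disc, 150 mm diameter, 12 thick, origin under its centre, z up. On it a square receiver block, 60 x 60, sides along the stand's x and y, flat top 60 above the origin. It is firmly bolted and does not move, but sits off the disc's centre by an amount that differs each time (see stand_top). Lamp and stand must not press on each other with more than 40 N.
- stand_top (a point): The point on the disc's axis at the height of the receiver's flat top (60 mm above the stand's origin). In the middle of the receiver is a vertical round blind bore, 21 mm diameter, 38 deep, sharp-edged, its mouth at this height. Its centre lies up to 5 mm from this point along each of the stand's x and y; no reading tells how much.
- can: Bystander: paint can, 106 diameter, 120 high, origin under its centre.
- jar: Bystander: glass paint jar, 56 diameter, 75 high, origin under its centre.
- pot: Bystander: small ink pot, 44 diameter, 45 high, origin under its centre.
- brush: Bystander: paint brush, 200 long, lying on the table beyond the work.

How it is judged (in metres and radians):
On the way, in this order (a step that is already met when the one before it is completed fails the run):
1. the stud's foot enters the bore while the lamp leans: centre of the foot below the mouth of the bore, with a lean of more than 9 degrees (z of lamp_foot in the frame of stand_top below 0 m and horizontal distance between lamp_foot and stand_top below 0.016 m and angle between lamp_foot's own z axis and vertical above 0.16 rad), for 0.1 s.
2. the lamp is straightened and the stud goes down the bore: foot more than 10 mm deep, lean under 5 degrees (z of lamp_foot in the frame of stand_top below -0.01 m and horizontal distance between lamp_foot and stand_top below 0.012 m and angle between lamp_foot's own z axis and vertical below 0.087 rad), for 0.1 s.
At the end, for the whole second after the job is handed in: The lamp stands released and at rest in the stand's bore, upright within 3 degrees, its stud at least 30 of its 32 mm down, so that the shoulder sits on the receiver (z of lamp_foot in the frame of stand_top below -0.03 m and horizontal distance between lamp_foot and stand_top below 0.01 m and angle between the z axis of lamp_foot and the z axis of stand, either way round below 0.05 rad and linear speed of lamp below 0.01 m/s); the robot touches nothing.
It fails at once if lamp and stand press on each other with more than 40 N (contact force between lamp and stand above 40 N).
It fails at once if a bystander is moved by more than 20 mm (distance of any of can, jar, pot, brush from where it was at the start of the episode above 0.02 m).
It also fails if it takes over 72 s, if anything falls off the work surface, if the arm or the gripper's body presses on something with over 40 N, if the wrist force passes 120 N, or if a joint passes its speed limit or range.

### The arm

A 6-joint arm with a two-finger parallel gripper is mounted at the origin on the work surface. World frame = base frame: x ahead of the robot, y to its left, z up, the work surface at z = 0. Lengths are in mm, angles in rad, forces in N, time in s.
With the tool pointing down it reaches from about 275 to 725 mm from the base axis. Payload 15.9 kg.
Tool frame: the origin (TCP) lies between the finger pads; the fingertips stand 25 mm ahead of it and the grasp point (between the pads) lies 6 mm ahead of it (manip.tips_ahead is the distance from the TCP to the fingertips, in mm); y points along the fingers, x is the direction in which the jaws open and shut, and the axes are right-handed (so a half turn about y gives the same grasp; the last joint's range is limited). The gripper opens to 85 mm and grips with 20 to 120 N. Pads are 22 mm wide; open, the fingers measure 114 mm over their backs; the gripper's body (76 mm by 85 mm) begins 54 mm behind the grasp point. The pads swing forward as they close: fully open they stand 13 mm farther back than shut.
Start: joints at [1.306, 0.213, -0.034, 1.323, 0, 1.571], TCP at [130.853, 482.559, 256.306] pointing down, gripper open.
Joint ranges: [-2.98, 2.98], [-0.74, 1.72], [-1.14, 1.35], [-2.1, 2.04], [-1.57, 1.44], [-3.14, 3.14]. Speed limits (rad/s): [1.89, 1.89, 2.39, 2.57, 3.14, 3.14].

### API

Orientations are given as a unit quaternion [w, x, y, z].
In Python, from workcell import manip gives the robot as it stands.
- The arm moves only by the tool jog_arm, never from a script. Its argument "moves" is a list of rows, each a list of 7 numbers: the turn, a rotation vector about the world's x, y, z in rad, then the shift along the world's x, y, z in m, then the opening in per cent of the stroke, from 0 (shut) to 100 (fully open). In form: [[ax, ay, az, dx, dy, dz, jaw], ...]. A call has 1 to 5 rows; each row is the pose to reach, as a shift and turn from the pose commanded when the call began; what a row does not reach only later rows make up. A row lasts 1/10 s, in which the tool goes at most 50 mm and 8.59 degrees, less where a joint would pass 70% of its speed; a pose out of reach is approached as far as the arm can. A call with a gripper value outside its range is refused whole. The fingers move at their own pace and stop on an object; "grip_force" is the grip in N (left out, the last holds). Time passes only in rows, so rows that repeat a pose let the fingers close. It gives the time, the measured TCP pose, the force and the opening at its end, in the units of the state.
- manip.state(): the state, without advancing time (a new reading comes with each control period).
- manip.camera(name): name is "side" or "top"; returns a dict with "image" (400x640x3 uint8, red, green, blue), "mtx" (3x3 intrinsics, pixels), "position" and "attitude" of the camera in the world. Camera axes: x right, y down, z forward; pixel columns grow to the right and rows downward; lengths in mm; the calibration is good to about 2 mm. A picture is of the moment at which its call begins. There is no depth.
- manip.close_job(): hands the job in, once; it reports no verdict.
The state is a dict: "time": time; "joints": joint angles; "joint_velocities": joint speeds; "effort": joint torques, N m; "tcp_pos": TCP position; "eef_rot": TCP orientation; "ft_force": force on the tool from outside, world axes, zero at the start; "moment": the same for the moment, N m; "opening": opening from 0.0 (shut) to 1.0 (fully open).
Only numpy, scipy, OpenCV 4.12 (cv2) and the standard library are available. Lean on these libraries where they do the work, as an engineer would, in place of code of your own. Each camera call takes 0.05 s, during which the arm holds its last target.

## Working session

There is one attempt and no reset: what is moved stays moved. The work goes in short steps, Python scripts to look and compute and a tool call to move; the robot and the scene stay as the last step left them, time stands still between calls to the robot, and variables do not carry over. Pictures are saved under pics/ and viewed, and the job is handed in when it is done.

Besides the shell and the picture viewer there is one more tool, called after "Request:" by a JSON object that holds its "name" and its "arguments", one argument or row to a line. jog_arm: Moves the arm, as the interface text tells. Its arguments: {"type":"object","properties":{"moves":{"type":"array"},"grip_force":{"type":"number"}},"required":["moves"]}

```bash
ls; mkdir -p pics
python3 - <<'E'
from workcell import manip
import cv2
print(manip.state(), manip.tips_ahead)
for n in("side","top"):
    c=manip.camera(n); cv2.imwrite(f"pics/{n}0.png",c["image"][:,:,::-1]); print(n,c["mtx"],c["position"],c["attitude"])
E
```

```text
pics
{'time': 0.0, 'joints': array([ 1.30600516e+00,  2.13354939e-01, -3.50525190e-02,  1.32346440e+00,
       -3.47957185e-05,  1.57079254e+00]), 'joint_velocities': array([ 0.00146852, -0.00018485, -0.00022015,  0.00054502, -0.00038219,
        0.00045497]), 'effort': array([ 1.14155901e-03, -6.86160636e+01,  4.87111688e+01,  1.76152593e-02,
       -5.75475428e-05,  6.79975500e-06]), 'tcp_pos': array([130.78636197, 482.28602526, 255.81934961]), 'eef_rot': array([-0.56138711,  0.56186872,  0.42932614, -0.42991524]), 'ft_force': array([-0.4484525 ,  0.73773838,  0.84393185]), 'moment': array([ 0.04290394, -0.01117871, -0.01560164]), 'opening': 0.9992249505714601} 25.0
side [[365.13912131   0.         316.22145745]
 [  0.         365.13912131 196.3794501 ]
 [  0.           0.           1.        ]] [ 141.89124917 -478.96333913  450.71944454] [-0.47617198  0.79846468 -0.31493741  0.19112516]
top [[448.32294396   0.         323.86977645]
 [  0.         448.32294396 199.31704905]
 [  0.           0.           1.        ]] [ 537.66466805   20.7501578  1032.54397084] [-0.03600908  0.71383013 -0.69897889  0.02405006]
```

View pics/side0.png

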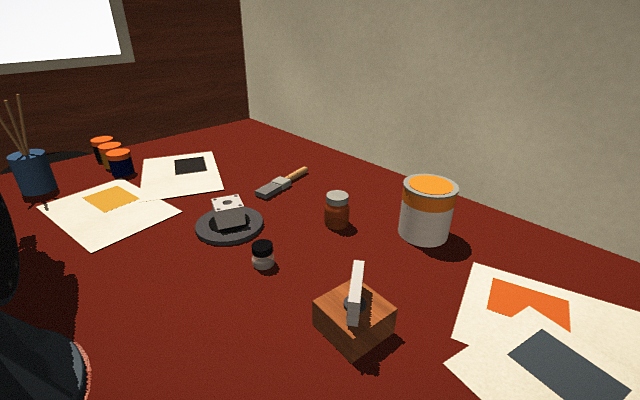

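View pics/top0.png

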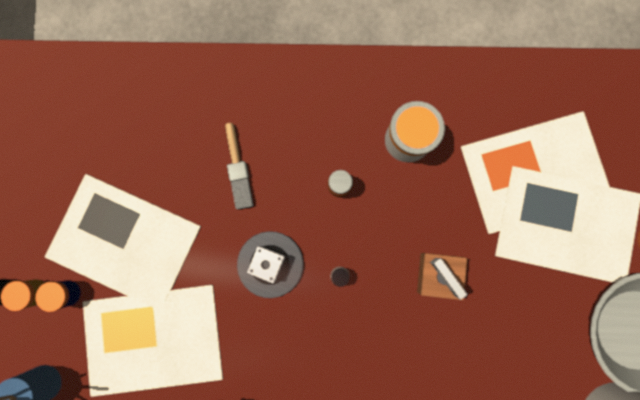

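The side view shows the lamp in the block at about (355,300), the stand's white receiver with its bore at about (228,205), the pot at (263,255), the jar at (337,212) and the can at (428,210). In the top view the bore is near (265,265) and the lamp panel near (450,278). I'll zoom in next.

```bash
cat > h.py <<'E'
import numpy as np, cv2
from scipy.spatial.transform import Rotation as R
from workcell import manip
def q2R(q): return R.from_quat([q[1],q[2],q[3],q[0]]).as_matrix()
def ray(c,uv):
    d=np.linalg.solve(c["mtx"],[uv[0],uv[1],1.0]); return q2R(c["attitude"])@d
def onz(c,uv,z):
    d=ray(c,uv); p=np.array(c["position"]); return p+d*(z-p[2])/d[2]
def proj(c,P):
    p=c["mtx"]@(q2R(c["attitude"]).T@(np.array(P)-c["position"])); return p[:2]/p[2]
def tri(c1,u1,c2,u2):
    A=[];b=[]
    for c,u in((c1,u1),(c2,u2)):
        d=ray(c,u);d/=np.linalg.norm(d);M=np.eye(3)-np.outer(d,d);A.append(M);b.append(M@c["position"])
    return np.linalg.lstsq(np.vstack(A),np.hstack(b),rcond=None)[0]
def crop(img,x0,y0,w,h,s,fn):
    cv2.imwrite(fn,cv2.resize(img[y0:y0+h,x0:x0+w,::-1],None,fx=s,fy=s,interpolation=cv2.INTER_CUBIC))
E
python3 - <<'E'
from h import *
s=manip.camera("side");t=manip.camera("top")
a=cv2.resize(t["image"][230:300,230:305,::-1],None,fx=5,fy=5,interpolation=cv2.INTER_CUBIC)
b=cv2.resize(t["image"][240:310,410:485,::-1],None,fx=5,fy=5,interpolation=cv2.INTER_CUBIC)
cv2.imwrite("pics/t1.png",np.hstack([a,b]))
a=cv2.resize(s["image"][180:250,190:265,::-1],None,fx=5,fy=5,interpolation=cv2.INTER_CUBIC)
b=cv2.resize(s["image"][250:365,300:405,::-1],None,fx=375/105,fy=350/115,interpolation=cv2.INTER_CUBIC)
cv2.imwrite("pics/s1.png",np.hstack([a,b]))
np.save("side0.npy",s["image"]);np.save("top0.npy",t["image"])
E
```

```text
(no output)
```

View pics/t1.png

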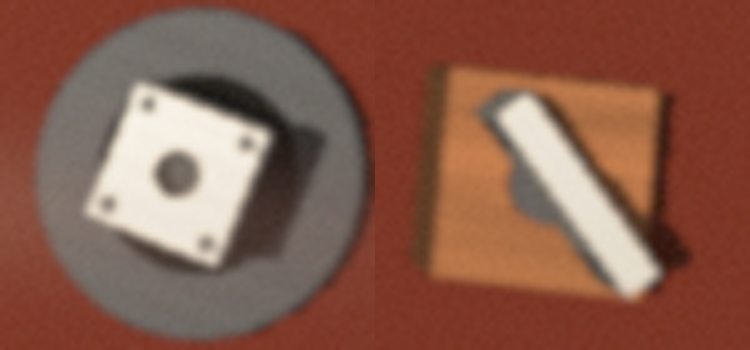

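View pics/s1.png

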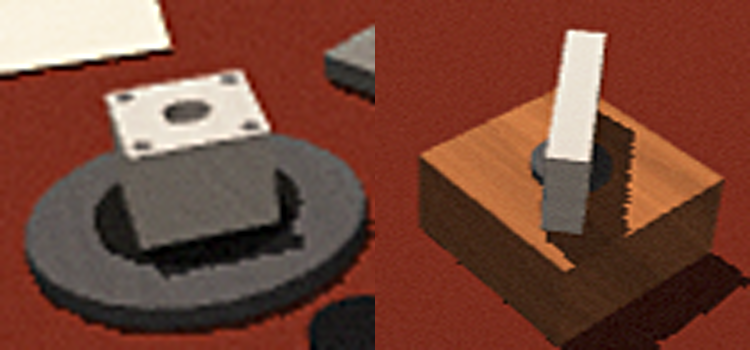

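```bash
cat > m0.py <<'E'
from h import *
import sys
s=manip.camera("side");t=manip.camera("top")
def white(c,box,th=150):
    x0,y0,x1,y1=box; im=c["image"][y0:y1,x0:x1].astype(int)
    k=4; im=cv2.resize(c["image"][y0:y1,x0:x1],None,fx=k,fy=k,interpolation=cv2.INTER_LINEAR)
    m=((im[:,:,2]>th)).astype(np.uint8)
    cs,h=cv2.findContours(m,cv2.RETR_CCOMP,cv2.CHAIN_APPROX_NONE)
    i=max((j for j in range(len(cs)) if h[0][j][3]<0),key=lambda j:cv2.contourArea(cs[j]))
    f=lambda p:(np.asarray(p,float)+.5)/k-.5+[x0,y0]
    r=cv2.minAreaRect(cs[i]); 
    ch=[cs[j] for j in range(len(cs)) if h[0][j][3]==i]
    hole=max(ch,key=cv2.contourArea) if ch else None
    return f,r,cs[i],hole
if __name__=="__main__":
  f,r,c,h=white(t,(235,235,300,295))
  corners=f(cv2.boxPoints(r)); W=np.array([onz(t,p,60) for p in corners]); print("recv top corners",W.round(1),W.mean(0))
  print("sides",np.linalg.norm(np.diff(W,axis=0),axis=1), [np.degrees(np.arctan2(*(W[i+1]-W[i])[[1,0]])) for i in range(3)])
  e=cv2.fitEllipse(h); print("hole top",f(e[0]),e[1],onz(t,f(e[0]),60))
  f,r,c,h=white(t,(415,245,480,305))
  corners=f(cv2.boxPoints(r)); W=np.array([onz(t,p,99) for p in corners]); print("lamp",W.round(1),W.mean(0))
  print("sides",np.linalg.norm(np.diff(W,axis=0),axis=1), [np.degrees(np.arctan2(*(W[i+1]-W[i])[[1,0]])) for i in range(3)])
  f,r,c,h=white(s,(205,190,250,220),140)
  W4=f(cv2.approxPolyDP(c,8,True)[:,0]);print(W4)
  W=np.array([onz(s,p,60) for p in W4]);print("side recv",W.round(1),W.mean(0))
  e=cv2.fitEllipse(h); print("hole side",f(e[0]),e[1],onz(s,f(e[0]),60))
  # disc
  im=t["image"]; 
  for n,c in (("top",t),("side",s)):
    hsv=cv2.cvtColor(c["image"],cv2.COLOR_RGB2HSV); print(n,hsv[264,242] if n=="top" else hsv[228,205])
E
python3 m0.py
```

```text
recv top corners [[458.8 202.1  60. ]
 [516.9 181.2  60. ]
 [495.7 122.6  60. ]
 [437.8 143.7  60. ]] [477.28182362 162.41102075  60.        ]
sides [61.79984139 62.29776834 61.61910391] [np.float64(-19.736745488060297), np.float64(-109.9647182498655), np.float64(159.9920784003283)]
hole top [264.84908676 264.38862228] (35.7742805480957, 36.50239181518555) [477.01027862 162.25814553  60.        ]
lamp [[ 491.1 -190.8   99. ]
 [ 501.1 -204.4   99. ]
 [ 428.1 -257.9   99. ]
 [ 418.2 -244.4   99. ]] [ 459.65346544 -224.37371244   99.        ]
sides [16.8826007  90.52480776 16.75204425] [np.float64(-53.51807190969936), np.float64(-143.75729788893076), np.float64(126.27936774907126)]
[[243.125 204.625]
 [237.375 193.875]
 [236.375 196.375]
 [231.875 194.625]
 [210.875 198.875]
 [216.125 211.125]]
side recv [[499.1 129.   60. ]
 [517.1 180.1  60. ]
 [508.9 171.2  60. ]
 [506.  185.4  60. ]
 [460.9 199.5  60. ]
 [442.3 143.9  60. ]] [489.06122504 168.1767332   60.        ]
hole side [226.71431351 201.92511749] (18.518436431884766, 40.06208038330078) [479.4112566  163.49809309  60.        ]
top [ 10  36 127]
side [ 9 27 94]
```

Run:
```python
from h import *
st=manip.state(); M=q2R(st["eef_rot"]); print(M.round(3)); 
x=M[:,0]; a=np.degrees(np.arctan2(x[1],x[0])); print("toolx yaw",a)
for tgt in (-53.8,126.2): 
  d=(tgt-a+180)%360-180; print(tgt,d,np.radians(d), "q6 change approx", d-(-26-np.degrees(1.306)))
print(np.array([459.65,-224.4])-st["tcp_pos"][:2], st["tcp_pos"], st["ft_force"])
# image boxes
c=manip.camera("side"); print(proj(c,[459.65,-224.4,99]),proj(c,[459.65,-224.4,77]))
s=np.load("side0.npy")
# corners of lamp top in side view via known 3D
u=np.array([.807,.591]);n=np.array([-.591,.807])
for a in(-45,45):
  for b in(-8,8):
    p=np.array([459.65,-224.4])+a*u+b*n; print(a,b,proj(c,[*p,99]).round(1))
```

```text
[[ 0.262 -0.    -0.965]
 [ 0.965 -0.     0.262]
 [-0.    -1.    -0.   ]]
toolx yaw 74.83066296490587
-53.8 -128.63066296490587 -2.2450285877607388 q6 change approx -27.802374920820355
126.2 51.369337035094134 0.8965640658290546 q6 change approx 152.19762507917966
[ 328.82737109 -706.87087445] [130.82262891 482.47087445 256.14062897] [ 0.3747791  -0.53194141 -1.1994222 ]
[354.9145385 279.7966601] [354.0774093  291.45973931]
-45 -8 [357.9 303.2]
-45 8 [345.8 301.5]
45 -8 [362.8 261. ]
45 8 [352.4 259.8]
```

Request:
{"name": "jog_arm", "arguments": {
  "moves": [
    [0, 0, -0.14, 0.03, -0.036, 0, 70],
    [0, 0, -0.28, 0.06, -0.072, 0, 70],
    [0, 0, -0.42, 0.09, -0.11, 0, 70],
    [0, 0, -0.56, 0.12, -0.148, 0, 70],
    [0, 0, -0.7, 0.15, -0.187, 0, 70]
  ]
}}

```text
time: 0.85
tcp_pos: [281.5, 294.0, 256.4]
eef_rot: [0.676, -0.675, -0.209, 0.209]
ft_force: [1.4, 0.8, -0.8]
opening: 0.697
```

Request:
{"name": "jog_arm", "arguments": {
  "moves": [
    [0, 0, -0.14, 0.03, -0.038, 0, 60],
    [0, 0, -0.28, 0.06, -0.076, 0, 60],
    [0, 0, -0.42, 0.085, -0.117, 0, 60],
    [0, 0, -0.56, 0.105, -0.16, 0, 60],
    [0, 0, -0.7, 0.12, -0.207, 0, 60]
  ]
}}

```text
time: 1.35
tcp_pos: [401.6, 86.8, 256.3]
eef_rot: [0.706, -0.706, 0.035, -0.035]
ft_force: [1.3, 1.2, 0.1]
opening: 0.602
```

Request:
{"name": "jog_arm", "arguments": {
  "moves": [
    [0, 0, -0.14, 0.012, -0.047, 0, 60],
    [0, 0, -0.28, 0.022, -0.095, 0, 60],
    [0, 0, -0.42, 0.03, -0.143, 0, 60],
    [0, 0, -0.56, 0.04, -0.191, 0, 60],
    [0, 0, -0.7, 0.05, -0.239, 0, 60]
  ]
}}

```text
time: 1.85
tcp_pos: [450.8, -152.6, 256.5]
eef_rot: [0.651, -0.651, 0.275, -0.276]
ft_force: [1.7, 0.9, 1.0]
opening: 0.597
```

Request:
{"name": "jog_arm", "arguments": {
  "moves": [
    [0, 0, -0.1, 0.006, -0.045, 0, 60],
    [0, 0, -0.145, 0.0104, -0.0748, -0.03, 60],
    [0, 0, -0.145, 0.0104, -0.0748, -0.075, 60],
    [0, 0, -0.145, 0.0104, -0.0748, -0.1, 60],
    [0, 0, -0.145, 0.0104, -0.0748, -0.1, 60]
  ]
}}

```text
time: 2.35
tcp_pos: [459.3, -224.6, 153.2]
eef_rot: [-0.63, 0.631, -0.322, 0.318]
ft_force: [0.0, 0.7, 1.4]
opening: 0.6
```

Run:
```python
from h import *
st=manip.state(); M=q2R(st["eef_rot"]); print(M.round(3), st["tcp_pos"], st["ft_force"], np.degrees(np.arctan2(M[1,0],M[0,0])))
s=manip.camera("side");t=manip.camera("top")
a=cv2.resize(t["image"][200:350,370:520,::-1],(400,400),interpolation=cv2.INTER_CUBIC)
b=cv2.resize(s["image"][190:370,270:450,::-1],(400,400),interpolation=cv2.INTER_CUBIC)
cv2.imwrite("pics/2.png",np.hstack([a,b]))
st=manip.state(); print(st["tcp_pos"], st["ft_force"])
```

```text
[[ 0.59  -0.005  0.807]
 [-0.807  0.003  0.59 ]
 [-0.005 -1.    -0.003]] [ 459.26827406 -224.58166302  153.20971861] [0.00190867 0.67808841 1.3721879 ] -53.831946847818394
[ 461.35630875 -225.22149139  157.11055994] [0.2188766  0.40729827 0.72563128]
```

View pics/2.png

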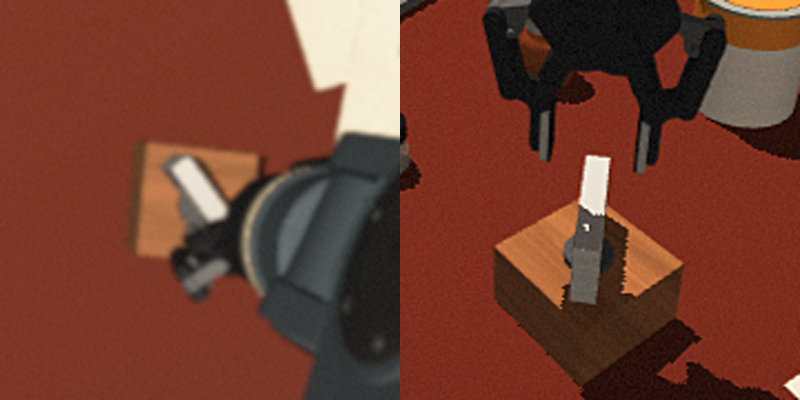

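The open fingers straddle the lamp evenly in the side view, at about (540,130) and (640,140), with the lamp top at (597,165). I'm descending and gripping.

Request:
{"name": "jog_arm", "arguments": {
  "moves": [
    [0, 0, 0, 0, 0, -0.03, 60],
    [0, 0, 0, 0, 0, -0.055, 60],
    [0, 0, 0, 0, 0, -0.0715, 60],
    [0, 0, 0, 0, 0, -0.0715, 50],
    [0, 0, 0, 0, 0, -0.0715, 40]
  ]
}}

```text
time: 2.95
tcp_pos: [462.3, -225.5, 86.6]
eef_rot: [0.631, -0.631, 0.319, -0.321]
ft_force: [-0.3, 0.2, 0.7]
opening: 0.401
```

Request:
{"name": "jog_arm", "arguments": {
  "moves": [
    [0, 0, 0, 0, 0, 0, 0],
    [0, 0, 0, 0, 0, 0, 0],
    [0, 0, 0, 0, 0, 0, 0],
    [0, 0, 0, 0, 0, 0, 0],
    [0, 0, 0, 0, 0, 0, 0]
  ],
  "grip_force": 50
}}

```text
time: 3.45
tcp_pos: [462.3, -225.7, 86.6]
eef_rot: [0.631, -0.631, 0.319, -0.321]
ft_force: [-0.8, 1.4, 9.0]
opening: 0.181
```

Run:
```python
from h import *
st=manip.state(); M=q2R(st["eef_rot"]); print(st["tcp_pos"], st["ft_force"],st["moment"],st["opening"],np.degrees(np.arctan2(M[1,0],M[0,0])))
s=manip.camera("side")
b=cv2.resize(s["image"][190:370,270:450,::-1],(500,500),interpolation=cv2.INTER_CUBIC)
cv2.imwrite("pics/3.png",b)
```

```text
[ 462.31775304 -225.66224906   86.60831566] [-0.83304922  1.43888687  8.99747562] [ 0.28378093  0.20973402 -0.08586727] 0.180569012258274 -53.79803088900819
```

View pics/3.png

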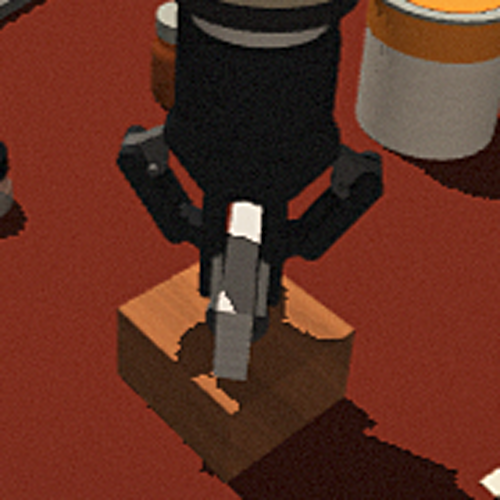

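Request:
{"name": "jog_arm", "arguments": {
  "moves": [
    [0, 0, 0, 0, 0, 0, 35],
    [0, 0, 0, 0, 0, 0, 35],
    [0, 0, 0, 0, 0, -0.0025, 35],
    [0, 0, 0, 0, 0, -0.0025, 25],
    [0, 0, 0, 0, 0, -0.0025, 0]
  ],
  "grip_force": 50
}}

```text
time: 4.0
tcp_pos: [461.2, -225.2, 82.3]
eef_rot: [0.631, -0.631, 0.32, -0.32]
ft_force: [0.2, -0.3, -1.7]
opening: 0.182
```

Request:
{"name": "jog_arm", "arguments": {
  "moves": [
    [0, 0, 0, 0, 0, 0, 0],
    [0, 0, 0, 0, 0, 0, 0],
    [0, 0, 0, 0, 0, 0, 0],
    [0, 0, 0, 0, 0, 0.002, 0],
    [0, 0, 0, 0, 0, 0.004, 0]
  ]
}}

```text
time: 4.5
tcp_pos: [461.1, -225.1, 86.3]
eef_rot: [-0.631, 0.631, -0.32, 0.32]
ft_force: [-0.3, 0.1, -1.9]
opening: 0.18
```

Request:
{"name": "jog_arm", "arguments": {
  "moves": [
    [0, 0, 0, 0, 0, 0.01, 0],
    [0, 0, 0, 0, 0, 0.025, 0],
    [0, 0, 0, 0, 0, 0.05, 0],
    [0, 0, 0, 0, 0, 0.08, 0],
    [0, 0, 0, 0, 0, 0.1, 0]
  ]
}}

```text
time: 5.0
tcp_pos: [461.6, -225.4, 189.0]
eef_rot: [0.631, -0.631, 0.319, -0.321]
ft_force: [-0.1, -0.5, -2.8]
opening: 0.178
```

Request:
{"name": "jog_arm", "arguments": {
  "moves": [
    [0, 0, 0, 0, 0, 0, 0],
    [0, 0, 0, 0, 0, 0, 0]
  ]
}}

```text
time: 5.2
tcp_pos: [461.3, -225.3, 186.3]
eef_rot: [0.631, -0.631, 0.32, -0.32]
ft_force: [0.8, 0.9, -4.4]
opening: 0.183
```

Run:
```python
from h import *
st=manip.state(); M=q2R(st["eef_rot"]); print(st["tcp_pos"], st["ft_force"],st["moment"],st["opening"],np.degrees(np.arctan2(M[1,0],M[0,0])))
s=manip.camera("side")
b=cv2.resize(s["image"][130:330,270:470,::-1],(600,600),interpolation=cv2.INTER_CUBIC)
cv2.imwrite("pics/4.png",b)
```

```text
[ 461.31425064 -225.26904539  186.28249311] [ 0.84547774  0.86699743 -4.42198446] [ 0.00637292  0.01716046 -0.00597022] 0.1828978871463408 -53.80080383558143
```

View pics/4.png

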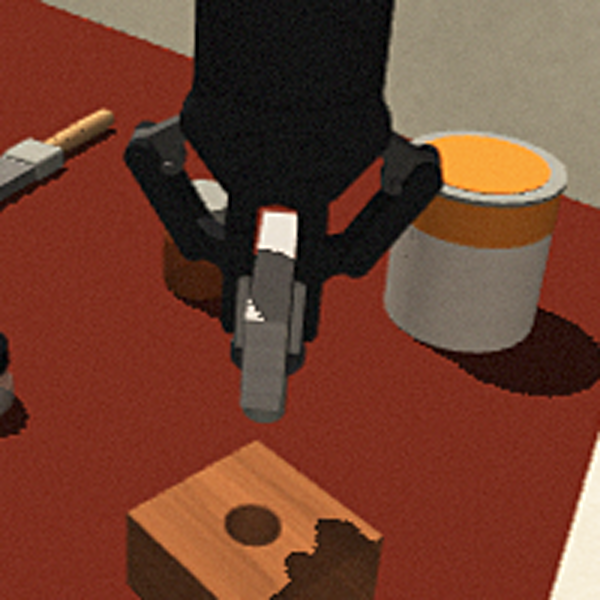

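Request:
{"name": "jog_arm", "arguments": {
  "moves": [
    [0, 0, 0.03, 0.001, 0.02, 0, 0],
    [0, 0, 0.08, 0.003, 0.06, 0, 0],
    [0, 0, 0.13, 0.005, 0.105, 0, 0],
    [0, 0, 0.18, 0.007, 0.15, 0, 0],
    [0, 0, 0.23, 0.009, 0.195, 0, 0]
  ]
}}

```text
time: 5.75
tcp_pos: [469.3, -28.6, 185.1]
eef_rot: [-0.663, 0.664, -0.246, 0.244]
ft_force: [1.2, 0.1, -2.4]
opening: 0.18
```

Request:
{"name": "jog_arm", "arguments": {
  "moves": [
    [0, 0, 0.05, 0.002, 0.045, 0, 0],
    [0, 0, 0.1, 0.004, 0.09, 0, 0],
    [0, 0, 0.15, 0.006, 0.135, 0, 0],
    [0, 0, 0.19, 0.007, 0.17, 0, 0],
    [0, 0, 0.227, 0.008, 0.193, 0, 0]
  ]
}}

```text
time: 6.25
tcp_pos: [477.3, 165.0, 184.9]
eef_rot: [-0.687, 0.687, -0.168, 0.167]
ft_force: [0.3, 0.1, -2.7]
opening: 0.181
```

Request:
{"name": "jog_arm", "arguments": {
  "moves": [
    [0, 0, 0, 0, 0, -0.01, 0],
    [0, 0, 0, 0, 0, -0.02, 0],
    [0, 0, 0, 0, 0, -0.02, 0],
    [0, 0, 0, 0, 0, -0.02, 0]
  ]
}}

```text
time: 6.65
tcp_pos: [477.9, 161.7, 165.8]
eef_rot: [-0.686, 0.687, -0.17, 0.169]
ft_force: [0.0, -0.2, -2.0]
opening: 0.179
```

Run:
```python
from h import *
st=manip.state(); M=q2R(st["eef_rot"]); print(st["tcp_pos"], st["ft_force"],st["moment"],st["opening"],np.degrees(np.arctan2(M[1,0],M[0,0])))
s=manip.camera("side")
b=cv2.resize(s["image"][130:250,170:290,::-1],(600,600),interpolation=cv2.INTER_CUBIC)
cv2.imwrite("pics/5.png",b)
t=manip.camera("top")
b=cv2.resize(t["image"][200:320,210:330,::-1],(600,600),interpolation=cv2.INTER_CUBIC)
cv2.imwrite("pics/5t.png",b)
f=st["tcp_pos"]+M[:,1]*64.3; print("foot",f,proj(s,f))
```

```text
[477.85744943 161.73653285 165.75929727] [ 0.04218535 -0.1966174  -1.97635104] [ 0.01716241 -0.06628787 -0.00707901] 0.17918435417577172 -27.706190838095573
foot [477.77324051 161.70031432 101.45936262] [224.33224708 185.49602921]
```

View pics/5.png

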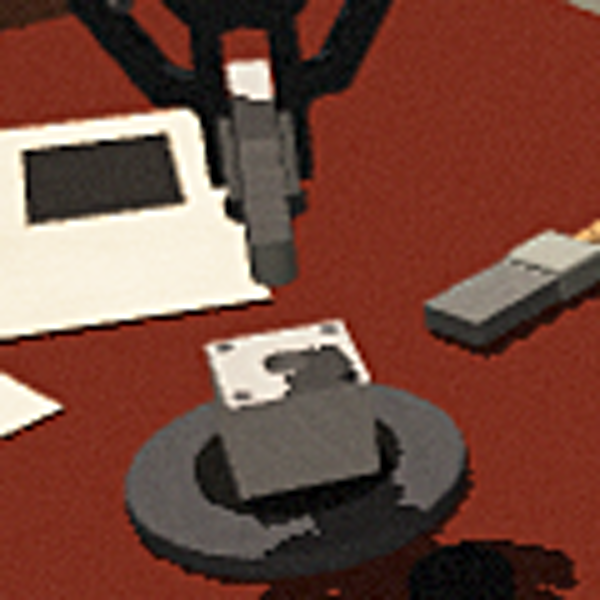

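View pics/5t.png

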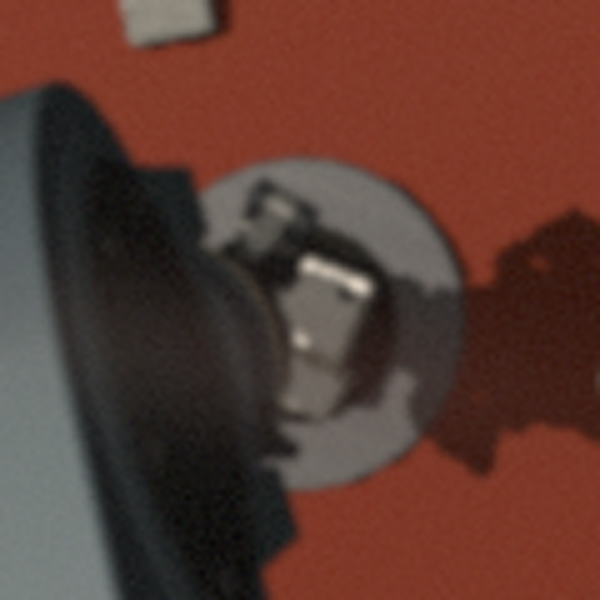

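The side view shows the stud foot around (225,188) full-frame, clear above the bore. The top view is mostly blocked by the arm. Next I'll measure the stud edges sub-pixel.

```bash
cat > stud.py <<'E'
from h import *
def edges_row(c,P,halfpx=12):
    """sub-pixel left/right stud edges on image row of point P (mm), measured against predicted"""
    u,v=proj(c,P); im=cv2.GaussianBlur(c["image"],(1,3),0).astype(float); r=int(round(v))
    sig=im[r,:,0]-im[r,:,1]
    return u,v,r,sig
E
python3 - <<'E'
from stud import *
st=manip.state(); M=q2R(st["eef_rot"]); a=-M[:,1]
imgs=[manip.camera("side") for _ in range(3)]
c=imgs[0]; c["image"]=np.mean([i["image"] for i in imgs],0).astype(np.uint8); np.save("side5.npy",c["image"])
f=st["tcp_pos"]-a*64.3
for h in (4,8,12,16):
    P=f+a*h; u,v=proj(c,P); r=int(round(v)); sig=c["image"][r,:,:].astype(int)
    print(h,u.round(2),v.round(2),"row",r,[tuple(sig[k]) for k in range(int(u)-8,int(u)+10)])
col=c["image"][178:196,225].tolist(); print(col)
E
```

```text
4 224.24 183.35 row 183 [(np.int64(249), np.int64(241), np.int64(222)), (np.int64(250), np.int64(241), np.int64(222)), (np.int64(255), np.int64(249), np.int64(231)), (np.int64(255), np.int64(249), np.int64(213)), (np.int64(46), np.int64(43), np.int64(39)), (np.int64(63), np.int64(61), np.int64(54)), (np.int64(76), np.int64(72), np.int64(65)), (np.int64(77), np.int64(75), np.int64(66)), (np.int64(78), np.int64(76), np.int64(67)), (np.int64(73), np.int64(70), np.int64(61)), (np.int64(72), np.int64(69), np.int64(61)), (np.int64(59), np.int64(60), np.int64(52)), (np.int64(47), np.int64(55), np.int64(49)), (np.int64(72), np.int64(46), np.int64(40)), (np.int64(137), np.int64(47), np.int64(30)), (np.int64(130), np.int64(48), np.int64(31)), (np.int64(125), np.int64(44), np.int64(27)), (np.int64(126), np.int64(45), np.int64(28))]
8 224.02 181.66 row 182 [(np.int64(248), np.int64(241), np.int64(221)), (np.int64(249), np.int64(241), np.int64(221)), (np.int64(255), np.int64(250), np.int64(233)), (np.int64(255), np.int64(252), np.int64(218)), (np.int64(40), np.int64(39), np.int64(35)), (np.int64(
[... 1800 characters left out ...]
nt64(79), np.int64(76), np.int64(69)), (np.int64(75), np.int64(72), np.int64(63)), (np.int64(69), np.int64(68), np.int64(60)), (np.int64(64), np.int64(62), np.int64(56)), (np.int64(54), np.int64(57), np.int64(51)), (np.int64(65), np.int64(50), np.int64(43)), (np.int64(116), np.int64(45), np.int64(30)), (np.int64(134), np.int64(47), np.int64(32)), (np.int64(127), np.int64(44), np.int64(28)), (np.int64(125), np.int64(43), np.int64(27))]
[[69, 68, 60], [72, 69, 61], [72, 69, 60], [73, 69, 62], [75, 71, 63], [73, 70, 61], [74, 74, 67], [74, 74, 67], [81, 61, 52], [131, 39, 22], [126, 41, 25], [126, 42, 27], [128, 44, 29], [128, 46, 31], [129, 48, 31], [131, 46, 31], [124, 40, 23], [123, 46, 31]]
```

Run:
```python
from stud import *
st=manip.state(); M=q2R(st["eef_rot"]); a=-M[:,1]
c=manip.camera("side"); im5=np.load("side5.npy").astype(float)
f=st["tcp_pos"]-a*64.3
def cross(s,k0,lvl,dirn):
    pass
res=[]
for r in range(174,186):
    row=im5[r]; # stud pixels ~70 gray; left bg white(250) ; right bg red (R-G~88)
    L=row[214:225,0]; i=max(k for k in range(len(L)) if L[k]>160)  # last bright
    le=214+i+(L[i]-160)/(L[i]-L[i+1])
    D=(row[:,0]-row[:,1])[224:236]; j=min(k for k in range(len(D)) if D[k]>44)
    ri=224+j-(D[j]-44)/(D[j]-D[j-1])
    # predicted axis u at row r
    hs=np.linspace(0,40,200); uv=np.array([proj(c,f+a*h) for h in hs]); up=np.interp(-r,-uv[:,1],uv[:,0])
    res.append((r,le,ri,(le+ri)/2-up)); print(r,round(le,2),round(ri,2),round((le+ri)/2,2),"off",round((le+ri)/2-up,2))
print(np.mean([x[3] for x in res]))
```

```text
174 218.31 228.08 223.2 off 0.19
175 218.47 228.31 223.39 off 0.25
176 218.61 228.31 223.46 off 0.2
177 218.69 228.48 223.59 off 0.2
178 218.9 228.52 223.71 off 0.19
179 218.96 228.79 223.88 off 0.23
180 219.39 228.76 224.07 off 0.3
181 219.4 228.77 224.08 off 0.18
182 219.44 229.12 224.28 off 0.25
183 219.45 229.28 224.37 off 0.21
184 219.64 229.06 224.35 off 0.07
185 220.2 228.43 224.32 off -0.08
0.18292297893653378
```

Run:
```python
from stud import *
st=manip.state(); M=q2R(st["eef_rot"]); a=-M[:,1]
c=manip.camera("side"); f=st["tcp_pos"]-a*64.3; print(f)
d=np.array([.463,.887,0]); r=np.array([.887,-.463,0])
print(proj(c,f-9*d),proj(c,f-10*d+[0,0,1]))
print("dv per mm d",proj(c,f+d)-proj(c,f),"per r",proj(c,f+r)-proj(c,f),"per z",proj(c,f+[0,0,1])-proj(c,f))
im5=np.load("side5.npy").astype(float)
for u in range(221,229):
    D=(im5[:,u,0]-im5[:,u,1])[180:192]; j=min(k for k in range(len(D)) if D[k]>44); print(u,round(180+j-(D[j]-44)/(D[j]-D[j-1]),2),end=" ")
print()
# bore in side0 : grayscale profile
s0=np.load("side0.npy")
cc=dict(c);cc["image"]=s0
print(s0[196:208,218:236,1])
B=np.array([0,0,60.])+np.array([*(349.2*r+366*d)[:2],0]); print("B",B,proj(c,B),[proj(c,B+10.5*x).round(2) for x in(d,-d,r,-r)])
```

```text
[478.46189571 162.56685696 102.28681283]
[224.60200269 186.75235294] [224.57543727 186.53513207]
dv per mm d [-0.02663834 -0.20163572] per r [ 0.4796165  -0.05429779] per z [-0.05337096 -0.41994661]
221 190.26 222 190.39 223 190.33 224 186.33 225 186.33 226 186.04 227 185.75 228 185.31 
[[ 47  50  65  75  87 122 158 169 219 250 245 236 239 236 236 222 156 126]
 [159 169 220 252 247 240 237 234 237 230 229 228 221 222 226 231 232 232]
 [238 241 238 229 229 225 225 228 229 231 231 227 223 219 226 227 225 223]
 [225 229 228 225 224 229 227 223 233 231 233 225 222 225 227 224 228 222]
 [224 223 226 227 228 229 212 147 140 110 114 112 132 199 228 228 228 219]
 [222 225 227 232 213 111  52  69  78  89  89  81  70  88 182 229 229 223]
 [223 225 224 226 160  37  68  79  86  89  91  85  82 117 204 224 222 222]
 [226 225 229 233 219  61  64  80  82  82  96  95 125 186 230 219 226 226]
 [221 225 223 229 226 185 120 135 136 151 177 196 241 234 225 216 224 227]
 [221 222 224 224 232 232 239 239 237 233 233 233 225 224 220 220 222 223]
 [227 229 226 225 227 229 228 225 226 223 229 226 226 225 226 222 227 232]
 [226 228 225 228 228 227 226 226 226 228 232 230 232 229 228 230 230 222]]
B [479.1984 162.9624  60.    ] [226.75823329 202.04469454] [array([226.46, 199.81]), array([227.06, 204.33]), array([231.64, 201.44]), array([221.84, 202.66])]
```

```bash
cat > meas.py <<'E'
from stud import *
s1=manip.state(); cs=[manip.camera("side") for _ in range(2)]; st=manip.state()
print("drift",(st["tcp_pos"]-s1["tcp_pos"]).round(2),st["time"],st["ft_force"].round(1))
c=cs[0]; im=np.mean([x["image"] for x in cs],0); np.save("sideM.npy",im)
M=q2R(st["eef_rot"]); a=-M[:,1]; f=st["tcp_pos"]-a*64.3; print("foot",f.round(2))
d=np.array([.463,.887,0])
res=[]
for r in range(174,186):
    row=im[r]; L=row[212:225,0]; i=max(k for k in range(len(L)) if L[k]>160)
    le=212+i+(L[i]-160)/(L[i]-L[i+1])
    D=(row[:,0]-row[:,1])[224:238]; j=min(k for k in range(len(D)) if D[k]>44)
    ri=224+j-(D[j]-44)/(D[j]-D[j-1])
    hs=np.linspace(0,40,200); uv=np.array([proj(c,f+a*h) for h in hs]); up=np.interp(-r,-uv[:,1],uv[:,0])
    res.append((le+ri)/2-up)
print(np.round(res,2),np.mean(res[:-2]))
for u in range(222,229):
    D=(im[:,u,0]-im[:,u,1])[180:192]; j=min(k for k in range(len(D)) if D[k]>44); print(u,round(180+j-(D[j]-44)/(D[j]-D[j-1]),2),end=" ")
print(proj(c,f-9*d),proj(c,f-10*d+[0,0,1]))
E
python3 meas.py
```

```text
drift [-0.09  0.09 -0.12] 7.1 [-0.2  0.1 -3.9]
foot [478.34 162.72 102.12]
[-0.02  0.28  0.26  0.2   0.21  0.2   0.26  0.28  0.19  0.26  0.14 -0.04] 0.21192978334701706
222 190.38 223 190.34 224 186.41 225 186.35 226 185.91 227 185.71 228 185.15 [224.52430964 186.81493367] [224.49761446 186.59784867]
```

Request:
{"name": "jog_arm", "arguments": {
  "moves": [
    [-0.1, 0.052, 0, 0.0034, 0.0064, -0.001, 0],
    [-0.2, 0.105, 0, 0.0067, 0.0125, -0.005, 0],
    [-0.31, 0.162, 0, 0.0096, 0.0179, -0.0139, 0],
    [-0.31, 0.162, 0, 0.0096, 0.0179, -0.0239, 0],
    [-0.31, 0.162, 0, 0.0096, 0.0179, -0.0299, 0]
  ]
}}

```text
time: 7.6
tcp_pos: [487.7, 181.2, 134.5]
eef_rot: [-0.557, 0.796, -0.196, 0.136]
ft_force: [-0.3, -0.6, -2.5]
opening: 0.181
```

Request:
{"name": "jog_arm", "arguments": {
  "moves": [
    [0, 0, 0, 0, 0, 0, 0],
    [0, 0, 0, 0, 0, 0, 0],
    [0, 0, 0, 0, 0, 0, 0]
  ]
}}

```text
time: 7.9
tcp_pos: [488.0, 180.2, 137.9]
eef_rot: [-0.558, 0.795, -0.195, 0.138]
ft_force: [0.8, 0.8, -3.2]
opening: 0.184
```

```bash
cat > look.py <<'E'
from stud import *
import sys
def info(st):
    M=q2R(st["eef_rot"]); a=-M[:,1]; f=st["tcp_pos"]-a*64.3
    B=np.array([478.4,162.45,60]); d=np.array([.4625,.8866,0]); r=np.array([.8866,-.4625,0]); e=f-B
    print("t",st["time"],"tcp",st["tcp_pos"].round(2),"foot d,r,z",(e@d).round(2),(e@r).round(2),e[2].round(2),"lean",np.degrees(np.arccos(a[2])).round(2),"dir d,r",(a@d).round(3),(a@r).round(3),"F d,r,z",(st["ft_force"]@d).round(1),(st["ft_force"]@r).round(1),st["ft_force"][2].round(1),"mom",(st["moment"]@d).round(2),(st["moment"]@r).round(2),st["moment"][2].round(2))
    return f,a
if __name__=="__main__":
    st=manip.state(); info(st)
    if len(sys.argv)>1:
        s=manip.camera("side"); cv2.imwrite(f"pics/{sys.argv[1]}.png",cv2.resize(s["image"][140:240,175:275,::-1],(600,600),interpolation=cv2.INTER_CUBIC))
E
python3 look.py 6
```

```text
t 7.9 tcp [488.04 180.22 137.87] foot d,r,z -1.67 0.37 17.41 lean 19.9 dir d,r 0.34 -0.001 F d,r,z 1.1 0.4 -3.2 mom 0.01 0.49 0.02
```

View pics/6.png

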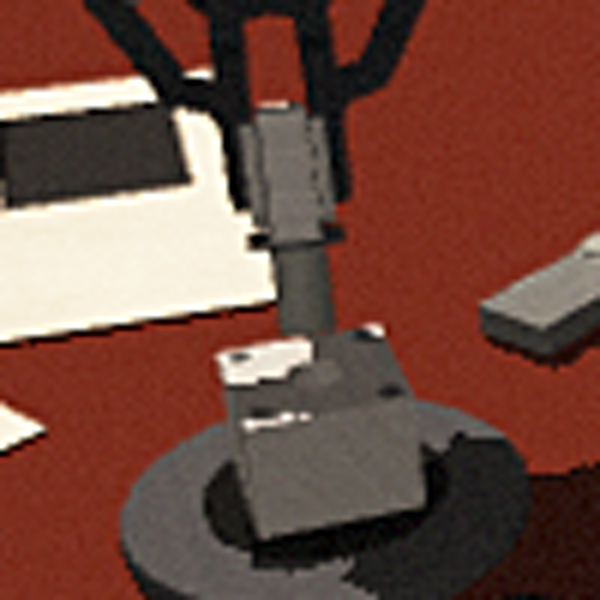

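The side view shows the lamp leaning away from the camera. The stud foot, at about (305,325) in the crop, hangs above the receiver and in line with the bore sideways. Next I'll lower it to just above the mouth.

Request:
{"name": "jog_arm", "arguments": {
  "moves": [
    [0, 0, 0, 0, 0, -0.006, 0],
    [0, 0, 0, 0, 0, -0.01, 0],
    [0, 0, 0, 0, 0, -0.012, 0],
    [0, 0, 0, 0, 0, -0.012, 0],
    [0, 0, 0, 0, 0, -0.012, 0]
  ]
}}

```text
time: 8.45
tcp_pos: [487.8, 180.7, 124.4]
eef_rot: [-0.557, 0.796, -0.196, 0.137]
ft_force: [-0.2, 0.6, -1.9]
opening: 0.181
```

Request:
{"name": "jog_arm", "arguments": {
  "moves": [
    [0, 0, 0, 0, 0, 0, 0],
    [0, 0, 0, 0, 0, 0, 0],
    [0, 0, 0, 0, 0, 0, 0]
  ]
}}

```text
time: 8.75
tcp_pos: [487.9, 180.7, 124.5]
eef_rot: [-0.557, 0.796, -0.195, 0.137]
ft_force: [0.6, 1.2, -2.3]
opening: 0.178
```

```bash
python3 look.py 7;python3 look.py
```

```text
t 8.75 tcp [487.89 180.69 124.47] foot d,r,z -1.47 -0.03 4.06 lean 20.04 dir d,r 0.343 0.0 F d,r,z 1.3 -0.1 -2.3 mom 0.02 0.49 0.02
t 8.8 tcp [487.91 180.7  124.46] foot d,r,z -1.44 -0.02 4.05 lean 20.03 dir d,r 0.343 0.0 F d,r,z 0.3 -0.9 -3.0 mom 0.04 0.52 -0.01
```

View pics/7.png

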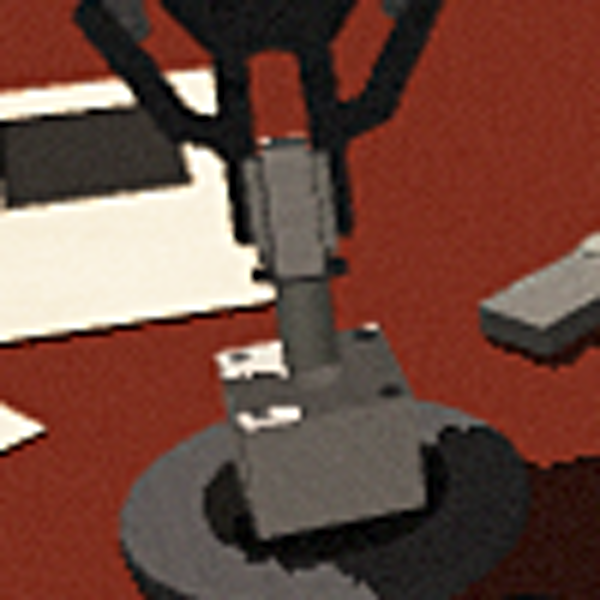

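The foot, at about (310,365) in the crop, is centred over the bore. Now stepping down gently.

Request:
{"name": "jog_arm", "arguments": {
  "moves": [
    [0, 0, 0, 0, 0, -0.0005, 0],
    [0, 0, 0, 0, 0, -0.001, 0],
    [0, 0, 0, 0, 0, -0.0015, 0],
    [0, 0, 0, 0, 0, -0.0015, 0]
  ]
}}

```text
time: 9.2
tcp_pos: [487.8, 180.6, 122.8]
eef_rot: [-0.557, 0.796, -0.196, 0.137]
ft_force: [0.6, -0.1, -3.1]
opening: 0.18
```

Request:
{"name": "jog_arm", "arguments": {
  "moves": [
    [0, 0, 0, 0, 0, -0.0005, 0],
    [0, 0, 0, 0, 0, -0.001, 0],
    [0, 0, 0, 0, 0, -0.001, 0]
  ]
}}

```text
time: 9.5
tcp_pos: [487.8, 180.7, 121.8]
eef_rot: [-0.557, 0.796, -0.196, 0.137]
ft_force: [-1.3, -0.5, -2.9]
opening: 0.179
```

```bash
python3 look.py
```

```text
t 9.5 tcp [487.81 180.65 121.84] foot d,r,z -1.55 -0.09 1.43 lean 20.04 dir d,r 0.343 0.0 F d,r,z -1.1 -0.9 -2.9 mom 0.03 0.51 0.01
```

Request:
{"name": "jog_arm", "arguments": {
  "moves": [
    [0, 0, 0, 0, 0, -0.0005, 0],
    [0, 0, 0, 0, 0, -0.001, 0],
    [0, 0, 0, 0, 0, -0.001, 0]
  ]
}}

```text
time: 9.8
tcp_pos: [487.8, 180.7, 120.8]
eef_rot: [-0.557, 0.796, -0.196, 0.137]
ft_force: [-0.0, 0.9, -2.7]
opening: 0.182
```

Request:
{"name": "jog_arm", "arguments": {
  "moves": [
    [0, 0, 0, 0, 0, -0.0004, 0],
    [0, 0, 0, 0, 0, -0.0008, 0],
    [0, 0, 0, 0, 0, -0.0008, 0]
  ]
}}

```text
time: 10.1
tcp_pos: [487.8, 180.6, 120.1]
eef_rot: [-0.557, 0.796, -0.196, 0.137]
ft_force: [0.1, 0.5, -2.6]
opening: 0.179
```

```bash
python3 look.py 8
```

```text
t 10.1 tcp [487.82 180.64 120.07] foot d,r,z -1.55 -0.08 -0.34 lean 20.04 dir d,r 0.343 0.0 F d,r,z 0.5 -0.1 -2.6 mom 0.01 0.53 -0.01
```

View pics/8.png

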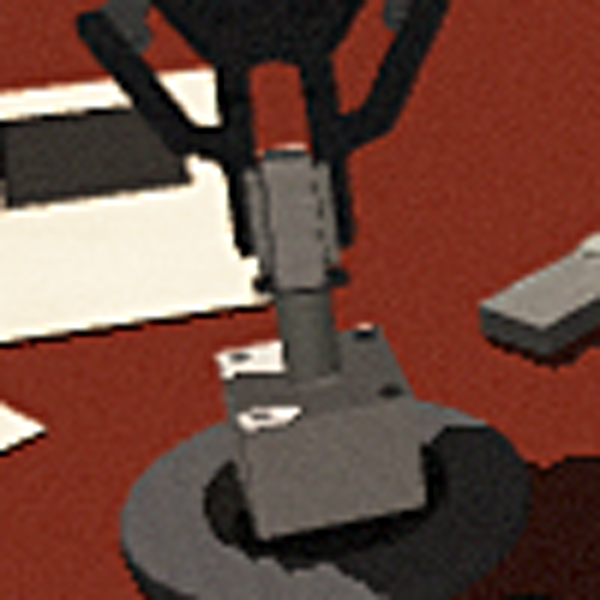

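The foot now sits in the bore mouth at about (312,378) in the crop, with no contact force. Going a little deeper.

Request:
{"name": "jog_arm", "arguments": {
  "moves": [
    [0, 0, 0, 0, 0, -0.0004, 0],
    [0, 0, 0, 0, 0, -0.0008, 0],
    [0, 0, 0, 0, 0, -0.0008, 0]
  ]
}}

```text
time: 10.45
tcp_pos: [487.8, 180.6, 119.3]
eef_rot: [-0.557, 0.796, -0.196, 0.137]
ft_force: [-0.6, 0.6, -2.3]
opening: 0.18
```

Request:
{"name": "jog_arm", "arguments": {
  "moves": [
    [0, 0, 0, 0, 0, -0.0004, 0],
    [0, 0, 0, 0, 0, -0.0008, 0],
    [0, 0, 0, 0, 0, -0.0008, 0],
    [0, 0, 0, 0, 0, -0.0008, 0]
  ]
}}

```text
time: 10.85
tcp_pos: [487.8, 180.6, 118.5]
eef_rot: [-0.557, 0.796, -0.196, 0.137]
ft_force: [0.8, -0.7, -3.2]
opening: 0.179
```

```bash
python3 look.py; python3 look.py
```

```text
t 10.85 tcp [487.83 180.64 118.48] foot d,r,z -1.55 -0.07 -1.92 lean 20.04 dir d,r 0.343 0.0 F d,r,z -0.2 1.1 -3.2 mom -0.01 0.49 0.01
t 10.85 tcp [487.83 180.64 118.48] foot d,r,z -1.55 -0.07 -1.92 lean 20.04 dir d,r 0.343 0.0 F d,r,z -0.2 1.1 -3.2 mom -0.01 0.49 0.01
```

Step 1 is reached: the foot is about 1.9 mm below the mouth with a 20° lean and no load. Now straightening in stages about the foot.

Request:
{"name": "jog_arm", "arguments": {
  "moves": [
    [0.039, -0.0203, 0, -0.0011, -0.0021, 0.0008, 0],
    [0.078, -0.0407, 0, -0.0022, -0.0042, 0.0017, 0],
    [0.078, -0.0407, 0, -0.0022, -0.0042, 0.0017, 0],
    [0.078, -0.0407, 0, -0.0022, -0.0042, 0.0017, 0]
  ]
}}

```text
time: 11.25
tcp_pos: [485.6, 176.3, 120.5]
eef_rot: [-0.591, 0.771, -0.189, 0.145]
ft_force: [-0.2, -0.1, -2.3]
opening: 0.179
```

```bash
python3 look.py
```

```text
t 11.25 tcp [485.61 176.32 120.5 ] foot d,r,z -1.06 -0.03 -1.59 lean 15.05 dir d,r 0.26 0.0 F d,r,z -0.2 -0.1 -2.3 mom 0.02 0.37 -0.04
```

Request:
{"name": "jog_arm", "arguments": {
  "moves": [
    [0.039, -0.0203, 0, -0.0011, -0.0022, 0.0006, 0],
    [0.078, -0.0407, 0, -0.0023, -0.0044, 0.001, 0],
    [0.078, -0.0407, 0, -0.0023, -0.0044, 0.001, 0],
    [0.078, -0.0407, 0, -0.0023, -0.0044, 0.001, 0]
  ]
}}

```text
time: 11.65
tcp_pos: [483.4, 172.1, 121.2]
eef_rot: [-0.624, 0.744, -0.183, 0.153]
ft_force: [0.7, -1.6, -1.9]
opening: 0.182
```

```bash
python3 look.py
```

```text
t 11.65 tcp [483.36 172.12 121.2 ] foot d,r,z -0.36 -0.1 -2.11 lean 10.05 dir d,r 0.175 0.0 F d,r,z -1.1 1.4 -1.9 mom -0.1 0.19 -0.07
```

Request:
{"name": "jog_arm", "arguments": {
  "moves": [
    [0.039, -0.0203, 0, -0.0012, -0.0024, 0.0004, 0],
    [0.078, -0.0407, 0, -0.0025, -0.0048, 0.0007, 0],
    [0.078, -0.0407, 0, -0.0025, -0.0048, 0.0007, 0],
    [0.078, -0.0407, 0, -0.0025, -0.0048, 0.0007, 0]
  ]
}}

```text
time: 12.05
tcp_pos: [480.9, 167.4, 121.9]
eef_rot: [-0.656, 0.716, -0.176, 0.161]
ft_force: [-0.7, -1.1, -1.7]
opening: 0.187
```

```bash
python3 look.py
```

```text
t 12.05 tcp [480.94 167.43 121.87] foot d,r,z -0.03 -0.08 -2.18 lean 5.02 dir d,r 0.087 0.0 F d,r,z -1.3 -0.1 -1.7 mom -0.05 -0.04 0.04
```

Request:
{"name": "jog_arm", "arguments": {
  "moves": [
    [0.026, -0.0135, 0, -0.001, -0.0019, 0.0001, 0],
    [0.052, -0.027, 0, -0.0019, -0.0036, 0.0002, 0],
    [0.0777, -0.0405, 0, -0.0027, -0.0052, 0.0002, 0],
    [0.0777, -0.0405, 0, -0.0027, -0.0052, 0.0002, 0]
  ]
}}

```text
time: 12.45
tcp_pos: [477.7, 161.5, 122.3]
eef_rot: [0.688, -0.685, 0.169, -0.169]
ft_force: [0.5, 0.8, -3.0]
opening: 0.181
```

```bash
python3 look.py 9; python3 look.py
```

```text
t 12.45 tcp [477.74 161.46 122.28] foot d,r,z -0.96 -0.15 -2.02 lean 0.2 dir d,r -0.003 0.0 F d,r,z 0.9 0.1 -3.0 mom 0.04 -0.03 0.03
t 12.5 tcp [477.88 161.6  122.36] foot d,r,z -0.84 -0.08 -1.94 lean 0.14 dir d,r -0.002 0.0 F d,r,z 0.6 0.5 -3.1 mom 0.01 -0.07 0.02
```

View pics/9.png

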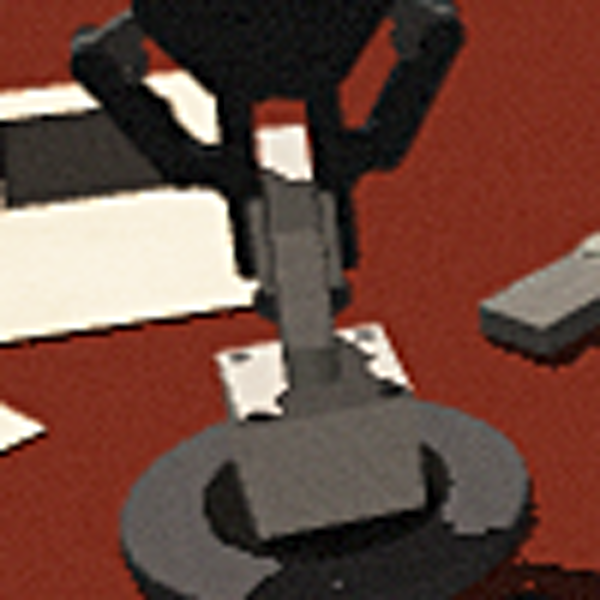

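Request:
{"name": "jog_arm", "arguments": {
  "moves": [
    [0, 0, 0, 0, 0, -0.0005, 0],
    [0, 0, 0, 0, 0, -0.001, 0],
    [0, 0, 0, 0, 0, -0.0015, 0],
    [0, 0, 0, 0, 0, -0.002, 0]
  ]
}}

```text
time: 12.9
tcp_pos: [478.2, 162.2, 120.0]
eef_rot: [0.687, -0.686, 0.169, -0.169]
ft_force: [0.3, 0.6, -2.4]
opening: 0.178
```

```bash
python3 look.py
```

```text
t 12.9 tcp [478.18 162.2  119.96] foot d,r,z -0.22 -0.1 -4.34 lean 0.09 dir d,r -0.002 0.0 F d,r,z 0.7 0.0 -2.4 mom 0.02 0.01 -0.07
```

Free so far. I'll keep going down in small steps.

Request:
{"name": "jog_arm", "arguments": {
  "moves": [
    [0, 0, 0, 0, 0, -0.001, 0],
    [0, 0, 0, 0, 0, -0.002, 0],
    [0, 0, 0, 0, 0, -0.003, 0],
    [0, 0, 0, 0, 0, -0.003, 0]
  ]
}}

```text
time: 13.3
tcp_pos: [478.1, 162.0, 116.9]
eef_rot: [0.687, -0.686, 0.169, -0.169]
ft_force: [0.1, 0.5, -3.4]
opening: 0.18
```

```bash
python3 look.py
```

```text
t 13.3 tcp [478.06 162.04 116.93] foot d,r,z -0.42 -0.14 -7.37 lean 0.09 dir d,r -0.002 0.0 F d,r,z 0.5 -0.1 -3.4 mom -0.03 -0.01 -0.01
```

Request:
{"name": "jog_arm", "arguments": {
  "moves": [
    [0, 0, 0, 0, 0, -0.001, 0],
    [0, 0, 0, 0, 0, -0.002, 0],
    [0, 0, 0, 0, 0, -0.003, 0],
    [0, 0, 0, 0, 0, -0.004, 0],
    [0, 0, 0, 0, 0, -0.004, 0]
  ]
}}

```text
time: 13.8
tcp_pos: [478.1, 162.0, 112.9]
eef_rot: [0.687, -0.686, 0.169, -0.169]
ft_force: [-0.3, -0.1, -2.2]
opening: 0.181
```

```bash
python3 look.py
```

```text
t 13.8 tcp [478.06 162.03 112.94] foot d,r,z -0.43 -0.14 -11.36 lean 0.1 dir d,r -0.002 0.0 F d,r,z -0.3 -0.2 -2.2 mom -0.03 0.02 -0.02
```

Request:
{"name": "jog_arm", "arguments": {
  "moves": [
    [0, 0, 0, 0, 0, -0.0012, 0],
    [0, 0, 0, 0, 0, -0.0024, 0],
    [0, 0, 0, 0, 0, -0.0036, 0],
    [0, 0, 0, 0, 0, -0.0048, 0],
    [0, 0, 0, 0, 0, -0.006, 0]
  ]
}}

```text
time: 14.3
tcp_pos: [478.1, 162.0, 107.0]
eef_rot: [0.687, -0.686, 0.169, -0.169]
ft_force: [0.9, 0.2, -2.6]
opening: 0.181
```

```bash
python3 look.py
```

```text
t 14.3 tcp [478.14 162.04 106.99] foot d,r,z -0.37 -0.06 -17.31 lean 0.1 dir d,r -0.002 0.0 F d,r,z 0.6 0.7 -2.6 mom 0.03 0.02 -0.0
```

Request:
{"name": "jog_arm", "arguments": {
  "moves": [
    [0, 0, 0, 0, 0, -0.0012, 0],
    [0, 0, 0, 0, 0, -0.0024, 0],
    [0, 0, 0, 0, 0, -0.0036, 0],
    [0, 0, 0, 0, 0, -0.0048, 0],
    [0, 0, 0, 0, 0, -0.006, 0]
  ]
}}

```text
time: 14.8
tcp_pos: [478.2, 162.1, 101.0]
eef_rot: [0.687, -0.686, 0.169, -0.169]
ft_force: [0.5, 0.4, -2.1]
opening: 0.178
```

```bash
python3 look.py
```

```text
t 14.8 tcp [478.17 162.06 101.01] foot d,r,z -0.33 -0.04 -23.29 lean 0.1 dir d,r -0.002 0.0 F d,r,z 0.6 0.3 -2.1 mom -0.01 -0.04 -0.0
```

Request:
{"name": "jog_arm", "arguments": {
  "moves": [
    [0, 0, 0, 0, 0, -0.0012, 0],
    [0, 0, 0, 0, 0, -0.0024, 0],
    [0, 0, 0, 0, 0, -0.0036, 0],
    [0, 0, 0, 0, 0, -0.0048, 0],
    [0, 0, 0, 0, 0, -0.006, 0]
  ]
}}

```text
time: 15.3
tcp_pos: [478.1, 162.1, 95.0]
eef_rot: [0.687, -0.686, 0.169, -0.169]
ft_force: [0.3, 0.4, -2.6]
opening: 0.18
```

Request:
{"name": "jog_arm", "arguments": {
  "moves": [
    [0, 0, 0, 0, 0, -0.0004, 0],
    [0, 0, 0, 0, 0, -0.0008, 0],
    [0, 0, 0, 0, 0, -0.0012, 0]
  ]
}}

```text
time: 15.6
tcp_pos: [478.2, 162.1, 93.9]
eef_rot: [0.687, -0.686, 0.169, -0.169]
ft_force: [0.1, -0.6, -3.1]
opening: 0.177
```

```bash
python3 look.py
```

```text
t 15.6 tcp [478.2  162.07  93.9 ] foot d,r,z -0.32 -0.01 -30.4 lean 0.11 dir d,r -0.002 0.0 F d,r,z -0.5 0.4 -3.1 mom 0.01 0.01 0.0
```

Still free with about 1.6 mm to go. I'll take fine steps until the shoulder seats.

Request:
{"name": "jog_arm", "arguments": {
  "moves": [
    [0, 0, 0, 0, 0, -0.0004, 0],
    [0, 0, 0, 0, 0, -0.0008, 0],
    [0, 0, 0, 0, 0, -0.0012, 0],
    [0, 0, 0, 0, 0, -0.0012, 0]
  ]
}}

```text
time: 16.0
tcp_pos: [478.1, 162.0, 92.6]
eef_rot: [0.687, -0.686, 0.169, -0.169]
ft_force: [-0.4, 0.4, -1.7]
opening: 0.182
```

Request:
{"name": "jog_arm", "arguments": {
  "moves": [
    [0, 0, 0, 0, 0, -0.0002, 0],
    [0, 0, 0, 0, 0, -0.0004, 0],
    [0, 0, 0, 0, 0, -0.0004, 0]
  ]
}}

```text
time: 16.3
tcp_pos: [478.1, 162.1, 92.3]
eef_rot: [0.687, -0.686, 0.169, -0.169]
ft_force: [0.3, -0.2, -2.9]
opening: 0.18
```

```bash
python3 look.py
```

```text
t 16.3 tcp [478.15 162.07  92.31] foot d,r,z -0.34 -0.06 -31.99 lean 0.1 dir d,r -0.002 0.0 F d,r,z -0.1 0.4 -2.9 mom 0.05 0.02 -0.02
```

Request:
{"name": "jog_arm", "arguments": {
  "moves": [
    [0, 0, 0, 0, 0, -0.0002, 0],
    [0, 0, 0, 0, 0, -0.0004, 0],
    [0, 0, 0, 0, 0, -0.0004, 0]
  ]
}}

```text
time: 16.6
tcp_pos: [478.2, 162.1, 92.2]
eef_rot: [0.687, -0.686, 0.169, -0.169]
ft_force: [-2.5, -0.7, 5.5]
opening: 0.179
```

Request:
{"name": "jog_arm", "arguments": {
  "moves": [
    [0, 0, 0, 0, 0, -0.0002, 0],
    [0, 0, 0, 0, 0, -0.0004, 0],
    [0, 0, 0, 0, 0, -0.0004, 0]
  ]
}}

```text
time: 16.9
tcp_pos: [478.3, 162.1, 92.1]
eef_rot: [0.687, -0.686, 0.168, -0.169]
ft_force: [-4.6, -0.7, 11.1]
opening: 0.179
```

```bash
python3 look.py 10; python3 look.py
```

```text
t 16.9 tcp [478.31 162.1   92.14] foot d,r,z -0.2 0.1 -32.16 lean 0.13 dir d,r -0.002 -0.0 F d,r,z -2.7 -3.7 11.1 mom 0.78 -0.79 -0.0
t 16.95 tcp [478.29 162.11  92.15] foot d,r,z -0.2 0.07 -32.15 lean 0.13 dir d,r -0.002 -0.0 F d,r,z -3.3 -3.6 13.2 mom 0.78 -0.78 -0.05
```

View pics/10.png

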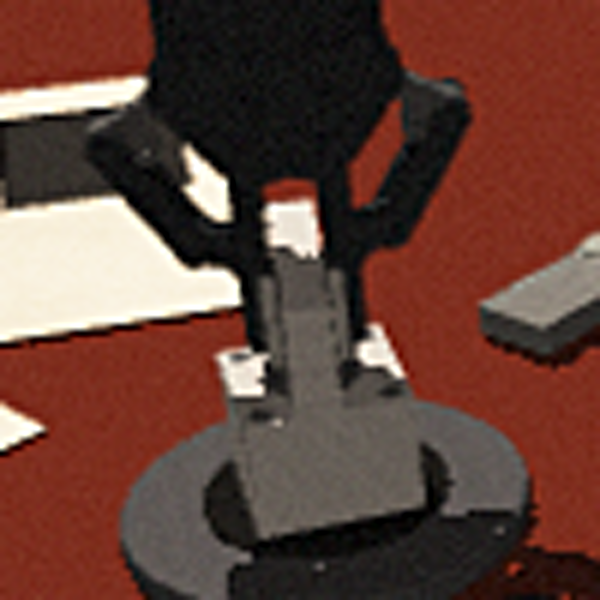

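The shoulder has seated: the vertical force rises at a foot depth of 32.1 mm, matching the stud length. In the side view the shoulder rests on the receiver at about (310,385) in the crop. I'll unload slightly, then open.

Request:
{"name": "jog_arm", "arguments": {
  "moves": [
    [0, 0, 0, 0, 0, 0.0004, 0],
    [0, 0, 0, 0, 0, 0.0006, 0],
    [0, 0, 0, 0, 0, 0.0006, 0]
  ]
}}

```text
time: 17.25
tcp_pos: [478.2, 162.1, 92.2]
eef_rot: [0.687, -0.686, 0.169, -0.169]
ft_force: [-1.4, -0.6, 4.6]
opening: 0.182
```

Request:
{"name": "jog_arm", "arguments": {
  "moves": [
    [0, 0, 0, 0, 0, 0, 22],
    [0, 0, 0, 0, 0, 0, 26],
    [0, 0, 0, 0, 0, 0, 32],
    [0, 0, 0, 0, 0, 0, 40],
    [0, 0, 0, 0, 0, 0, 45]
  ]
}}

```text
time: 17.75
tcp_pos: [478.2, 162.0, 92.1]
eef_rot: [0.687, -0.686, 0.169, -0.169]
ft_force: [-0.1, -0.2, 0.1]
opening: 0.451
```

```bash
python3 look.py 11
```

```text
t 17.75 tcp [478.15 162.04  92.06] foot d,r,z -0.37 -0.05 -32.24 lean 0.1 dir d,r -0.002 0.0 F d,r,z -0.2 -0.0 0.1 mom -0.04 -0.02 -0.07
```

View pics/11.png

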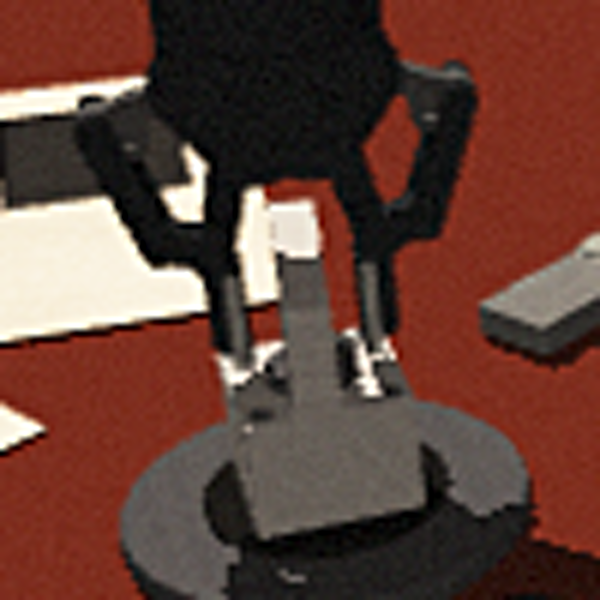

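The fingers are clear on both sides, at about (232,320) and (375,310), and the lamp stands alone with its force back to zero. Retreating straight up.

Request:
{"name": "jog_arm", "arguments": {
  "moves": [
    [0, 0, 0, 0, 0, 0.01, 45],
    [0, 0, 0, 0, 0, 0.03, 45],
    [0, 0, 0, 0, 0, 0.06, 45],
    [0, 0, 0, 0, 0, 0.1, 45],
    [0, 0, 0, 0, 0, 0.14, 45]
  ]
}}

```text
time: 18.3
tcp_pos: [477.7, 161.9, 234.3]
eef_rot: [0.687, -0.686, 0.169, -0.169]
ft_force: [1.1, 0.4, -0.1]
opening: 0.451
```

Request:
{"name": "jog_arm", "arguments": {
  "moves": [
    [0, 0, 0, -0.03, 0.03, 0.01, 45],
    [0, 0, 0, -0.06, 0.06, 0.02, 45],
    [0, 0, 0, -0.08, 0.09, 0.02, 45],
    [0, 0, 0, -0.1, 0.12, 0.02, 45],
    [0, 0, 0, -0.1, 0.12, 0.02, 45]
  ]
}}

```text
time: 18.8
tcp_pos: [376.2, 284.7, 253.0]
eef_rot: [0.688, -0.686, 0.167, -0.168]
ft_force: [0.2, -0.7, 0.1]
opening: 0.449
```

Run:
```python
from h import *
s=manip.camera("side");t=manip.camera("top")
a=cv2.resize(t["image"][210:310,215:315,::-1],(400,400),interpolation=cv2.INTER_CUBIC)
b=cv2.resize(s["image"][150:250,175:275,::-1],(400,400),interpolation=cv2.INTER_CUBIC)
cv2.imwrite("pics/12.png",np.hstack([a,b])); cv2.imwrite("pics/13.png",np.vstack([t["image"][::2,::2,::-1],s["image"][::2,::2,::-1]]))
B=np.array([478.4,162.45,0])
print("expected lamp bottom/top",proj(s,B+[0,0,65]),proj(s,B+[0,0,109]),proj(t,B+[0,0,109]))
for n,c in(("top",t),("side",s)):
  d=np.abs(c["image"].astype(int)-np.load(n+"0.npy").astype(int)).sum(2); 
  for k,P in(("pot",None),):pass
print(manip.state()["tcp_pos"],manip.state()["ft_force"],manip.state()["time"])
```

```text
expected lamp bottom/top [226.30773531 200.24825713] [224.00318896 182.11510821] [261.25480322 265.12790257]
[377.79993368 282.46816257 252.74865722] [ 0.76082943 -0.54755214 -0.51974599] 18.9
```

View pics/12.png

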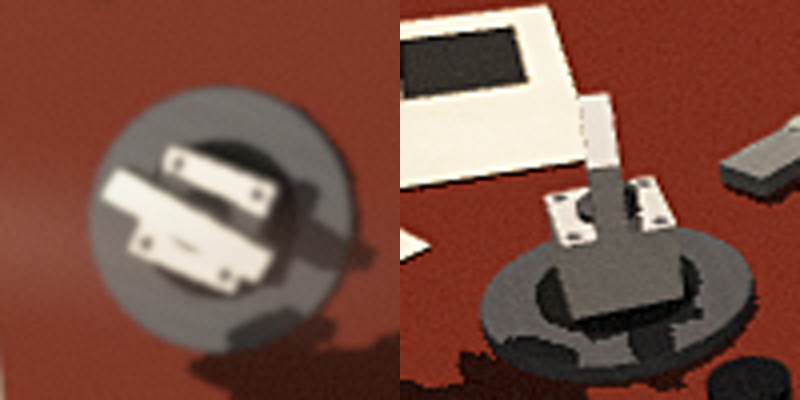

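View pics/13.png

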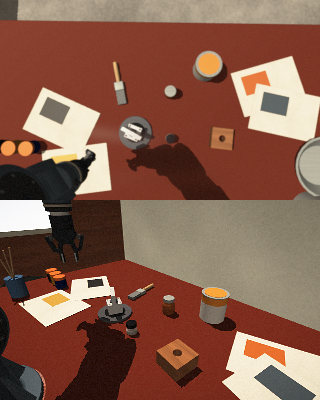

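The lamp stands upright in the receiver with the shoulder seated. Its top-view face centre is near (262,266), against about (261,265) expected. The gripper is well clear and the bystanders haven't visibly moved. Handing in.

```bash
python3 -c "
from workcell import manip
print(manip.close_job())"
```

```text
the job is handed in; nothing more can be done
None
```

The lamp is out of the parking block and standing fully seated in the lamp stand, released and upright. The job was handed in at about 19 s of the allowed 72 s; no verdict is reported.

- **Grasp:** I gripped at 50 N. The first grip read about 3.6 mm above the panel centre, so I re-gripped lower before lifting straight up.
- **Insertion:** The lamp leaned 20° with the stud's low edge entering first. The foot's centre read about 1.9 mm below the mouth with no contact force. I straightened it in 5° stages, meeting about 1–2.5 N of side contact. It then slid down freely until the shoulder stopped it at a foot depth of 32.1 mm.
- **Force:** The largest contact reading was about 13 N upward on the tool while seating, roughly 16 N net of the lamp's weight. I unloaded before opening the fingers.

**Last checks:**
- **Lamp:** Both cameras show it upright with its shoulder on the receiver. The top view places it within about 1 pixel (2–3 mm) of where it should be.
- **Gripper and bystanders:** The gripper is well clear with force near zero. The can, jar, pot and brush look unmoved, but I judged that by eye only.
- **Disagreements:** The two cameras differed by about 2–3 mm on the bore position. I used the side view, corrected against the stud's known position in the gripper, and insertion without binding bore that out. The arm's position readings also ran 1–2 mm off just after moves until it settled.

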